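# Fit the suction adapter and hold the key machine's guard open

## Task

The chip bay of the key-cutting machine is to be vacuumed: push the wide aluminium adapter sleeve fully home over the upright dust port on the machine's low wing and let go of it. Then lift the clear, spring-closed guard by its handle to 50 degrees open and keep holding it there with the gripper - finish while still holding it, because it falls shut when released. Leave the other things on the bench where they are.

Things in the scene. Friction and masses are not known exactly. Their poses are not given: they have to be found in the camera images.
- machine: Slate-grey key-cutting machine, fixed. Origin on the bench; x points from its front (robot's side) to its back, z up. In mm: main block x -150..150, y -60..160, 85 high, its front half the chip bay under the guard; motor housing x 30..150, 156 high; low wing at its right: x -150..40, y -210..-60, 60 high, bearing the dust port.
- port (a point): Dust port: upright steel spigot on the wing, 34 mm in diameter, 36 mm tall, top 7 mm tapered to 25 mm, on a round shoulder 60 mm across. This point: centre of the spigot's foot, on top of the shoulder, 64 mm above the bench, at (-100, -140, 64) mm in the machine's frame; axes parallel to the machine's.
- sleeve: Adapter sleeve: plain aluminium tube open at both ends, 46 mm outside, 38 mm bore, 90 mm tall, about 0.14 kg, upright on the bench; the tallest of three upright round things (with bush and jar) that swap places. Origin: centre of its underside; z along the tube, up. Fully home, its underside rests on the port's shoulder: origin and port coincide.
- guard (a joint): Opening angle of the guard in rad: 0 shut, grows as the front edge is lifted; stop at 1.6. 50 degrees is 0.873. Weight (about 0.3 kg) and a spring pull it shut, about 1.5 to 3 N at the handle.
- guard_hinge (a point): Middle of the guard's hinge line, along the machine's y axis, at (30, 50, 130) mm in the machine's frame. The guard is a clear plate in an dark steel frame, 190 mm wide, reaching 172 mm forward (to the machine's -x) from the hinge when shut, with skirts 38 mm down.
- guard_handle (a point): Middle of the guard's handle: round steel bar, 10 mm thick, 100 mm long, parallel to the hinge, on two arms, 33 mm ahead of and 30 mm above the guard's front edge. Shut, it lies 205 mm in front of the hinge line and 35 mm above it (165 mm above the bench); moves on a 208 mm circle about the hinge. It can turn between finger pads pinching it from above.
- bush: Bystander: steel bush, 32 mm outside, 20 mm bore, 60 mm tall, upright; too narrow for the port. Origin: centre of its underside.
- jar: Bystander: closed grease jar, 56 mm in diameter, 65 mm tall, upright. Origin: centre of its underside.
- padlock: Bystander: brass padlock with steel shackle, standing, 22 x 50 x 73 mm. Origin: centre of its underside.
- screwdriver: Bystander: screwdriver lying on the bench in front of the machine, about 30 mm high. Origin on its underside.
- brush: Bystander: brush with wooden handle lying on the bench to the left of the machine. Origin on its underside.
- tape: Bystander: white roll, 90 mm across, 24 mm tall, lying flat. Origin: centre of its underside.
Mind the look-alikes: they are no part of the job. Leave any pink or turquoise look-alike of the sleeve alone.

How it is judged:
On the way, in this order (a step that is already met when the one before it is completed fails the run):
1. the sleeve is fully home on the dust port and let go (horizontal distance between sleeve and port below 0.005 m and z of sleeve in the frame of port below 0.005 m and angle between sleeve's own z axis and vertical below 0.08 rad and contact force between the fingers and sleeve below 0.1 N), for 0.3 s.
2. the guard is lifted by the gripper to 50 degrees, within 6 (value of joint guard between 0.768 and 0.977 rad and contact force between the fingers and guard above 0.5 N), for 0.2 s.
At the end, for the whole second after the job is handed in: Sleeve upright on the port, not touched by the fingers (axis and underside within 5 mm of home, tilt under 4.5 degrees); guard still (under 0.08 rad/s) at 50 degrees, within 6, carried by the fingers (over 0.5 N) (all of step 1 and all of step 2 and velocity of joint guard between -0.08 and 0.08 rad/s); the arm keeps its last pose, push and grip.
It fails at once if a bystander (bush, jar, padlock, screwdriver, brush or tape roll) is moved more than 40 mm (distance of any of bush, jar, padlock, screwdriver, brush, tape from where it was at the start of the episode above 0.04 m).
It also fails if it takes over 59 s, if anything falls off the work surface, if the arm or the gripper's body presses on something with over 40 N, if the wrist force passes 120 N, or if a joint passes its speed limit or range.

## Robot

A 6-joint arm with a two-finger parallel gripper is mounted at the origin on the work surface. World frame = base frame: x ahead of the robot, y to its left, z up, the work surface at z = 0. Lengths are in m, angles in rad, forces in N, time in s.
With the tool pointing down it reaches from about 0.375 to 0.9 m from the base axis. Payload 3.1 kg.
Tool frame: the origin (TCP) lies midway between the tips of the shut fingers; the grasp point (between the pads) lies 19 mm behind it; z points along the fingers, y is the line along which they close (so a half turn about z gives the same grasp; the last joint's range is limited). The gripper opens to 85 mm and grips with 20 to 120 N. Pads are 22 mm wide; open, the fingers measure 114 mm over their backs; the gripper's body (76 mm by 85 mm) begins 54 mm behind the grasp point. The pads swing forward as they close: fully open they stand 13 mm farther back than shut.
Start: joints at [0.93, 0.527, 1.433, -0, 1.181, -0.178], TCP at [0.278, 0.56, 0.231] pointing down, gripper open.
Joint ranges: [-3.08, 3.08], [-0.75, 2.2], [0.22, 2.44], [-1.43, 4.57], [0, 2.65], [-2.85, 2.85]. Speed limits (rad/s): [2.79, 2.79, 3.14, 3.14, 3.14, 3.14].

## Interface

Orientations are given as a unit quaternion [x, y, z, w].
In Python, from station import manip gives the robot as it stands.
- The arm moves only by the tool drive_tool, never from a script. Its argument "motion" is a list that holds one entry, the list of rows, each a list of 5 numbers: the finger opening in mm, from 0 to 85.4, then the shift along the tool's x, y, z in units of 30 mm (1.0 is 30 mm), then the turn about the tool's z in units of 8 degrees (1.0 is 8 degrees). In form: [[[fingers, x, y, z, yaw], ...]]. A call has 1 to 10 rows; each row is the pose to reach, as a shift and turn from the pose commanded when the call began, along the tool's axes at that moment; what a row does not reach only later rows make up. A row lasts 1/10 s, in which the tool goes at most 50 mm and 8.59 degrees, less where a joint would pass 70% of its speed; a pose out of reach is approached as far as the arm can. A call with a gripper value outside its range is refused whole. The fingers move at their own pace and stop on an object; "squeeze" is the grip in N (left out, the last holds). Time passes only in rows, so rows that repeat a pose let the fingers close. It gives the time, the measured TCP pose, the force, the opening and the grip force at its end, in the units of the state.
- manip.sense(): the state, without advancing time (a new reading comes with each control period).
- manip.snapshot(name): name is "scene" or "side" or "wrist"; returns the picture (480x640x3 uint8, red, green, blue); there is no depth.
- manip.camera_model(name): a dict with "fov_y" (degrees; the focal length in pixels is half the picture's height over the tangent of half this angle, whatever the lens; pixels are square), "cx", "cy" (the principal point, pixels), "origin" and "orientation" of the camera in the world. Camera axes: x right, y up, looking along -z (the intrinsics and any distortion apply to the point x, -y, -z); pixel columns grow to the right and rows downward; lengths in m; the calibration is good to about 2 mm. A picture is of the moment at which its call begins: read the wrist's pose just before it. camera_model takes no time and is no camera call; for the wrist camera it gives the pose at the moment of the call.
- manip.sign_off(): hands the job in; it is judged then, once.
The state is a dict: "t": time; "q": joint angles; "qd": joint speeds; "tau": joint torques, N m; "tcp_pos": TCP position; "tool_rot": TCP orientation; "force": force on the tool from outside, world axes, zero at the start; "ft_torque": the same for the moment, N m; "finger_gap": opening from 0.0 (shut) to 1.0 (fully open); "gripper_force": force on a finger pad.
Only numpy, scipy, OpenCV 4.12 (cv2) and the standard library are available. Lean on these libraries where they do the work, as an engineer would, in place of code of your own. Each camera call takes 0.05 s, during which the arm holds its last target. There are 200 camera calls.

## Working session

There is one attempt and no reset: what is moved stays moved. The work goes in short steps, Python scripts to look and compute and a tool call to move; the robot and the scene stay as the last step left them, time stands still between calls to the robot, and variables do not carry over. Pictures are saved under pics/ and viewed, at most 10 in all, crops included, and the job is handed in when it is done.

Besides the shell and the picture viewer there is one more tool, called after "Call:" as name(argument=value, ...), one argument or row to a line, values as JSON. drive_tool: Moves the arm, as the interface text tells. Its arguments: {"type":"object","properties":{"motion":{"type":"array","items":{"type":"array","items":{"type":"array","items":{"type":"number"}}}},"squeeze":{"type":"number"}},"required":["motion"]}

```bash
mkdir -p pics; ls; cat > h.py <<'E'
import numpy as np, cv2
from scipy.spatial.transform import Rotation as R
from station import manip
def ray(cm,u,v):
    f=240/np.tan(np.radians(cm["fov_y"])/2)
    d=np.array([(u-cm["cx"])/f,-(v-cm["cy"])/f,-1.0])
    return np.array(cm["origin"]),R.from_quat(cm["orientation"]).apply(d)
def onz(cm,u,v,z):
    o,d=ray(cm,u,v); return o+d*(z-o[2])/d[2]
def proj(cm,p):
    f=240/np.tan(np.radians(cm["fov_y"])/2)
    c=R.from_quat(cm["orientation"]).inv().apply(np.array(p)-cm["origin"])
    return cm["cx"]+f*c[0]/-c[2], cm["cy"]-f*c[1]/-c[2]
def snap(n,fn):
    im=manip.snapshot(n); cv2.imwrite("pics/"+fn,im[:,:,::-1]); return im
E
python3 - <<'E'
from h import *
s=manip.sense();print(s)
for n in("scene","side","wrist"):
    print(n,manip.camera_model(n)); snap(n,n+"0.png")
E
```

```text
pics
{'t': 0.0, 'q': array([ 9.30520236e-01,  5.28479255e-01,  1.43391241e+00, -3.62049346e-05,
        1.18138274e+00, -1.78462534e-01]), 'qd': array([ 7.03164920e-04, -1.07003230e-03,  6.94046074e-05,  7.79331986e-04,
        1.72268199e-03,  1.45025908e-04]), 'tau': array([-1.65108704e-04, -4.42366648e+01, -1.78021431e+01, -2.34966792e-04,
        8.41807632e-03, -9.05711772e-06]), 'tcp_pos': array([0.27800801, 0.55896189, 0.23032236]), 'tool_rot': array([ 2.28853485e-01,  9.73460267e-01, -1.00740377e-03, -4.18846536e-04]), 'force': array([-0.23622743,  0.07298535,  0.03627159]), 'ft_torque': array([ 0.02041443,  0.01659466, -0.05781261]), 'gripper_force': 0.0, 'finger_gap': 0.9954757550547381}
scene {'fov_y': 48.90555385391844, 'cx': 323.2257114582003, 'cy': 235.88346933499528, 'origin': array([ 1.24367549, -0.76189404,  1.23039559]), 'orientation': array([0.34048377, 0.13222225, 0.34772141, 0.86352643])}
side {'fov_y': 45.66104817186288, 'cx': 318.36862300183515, 'cy': 252.6754603764508, 'origin': array([ 0.08786499, -0.9365896 ,  0.97008394]), 'orientation': array([ 0.41524419, -0.09721838, -0.1977548 ,  0.88261764])}
wrist {'fov_y': 66.72939660999698, 'cx': 319.9115577428387, 'cy': 241.77398869064243, 'origin': array([0.21958622, 0.58959427, 0.37416491]), 'orientation': array([-0.11370323, -0.06853167,  0.52153425,  0.84283866])}
```

View pics/scene0.png

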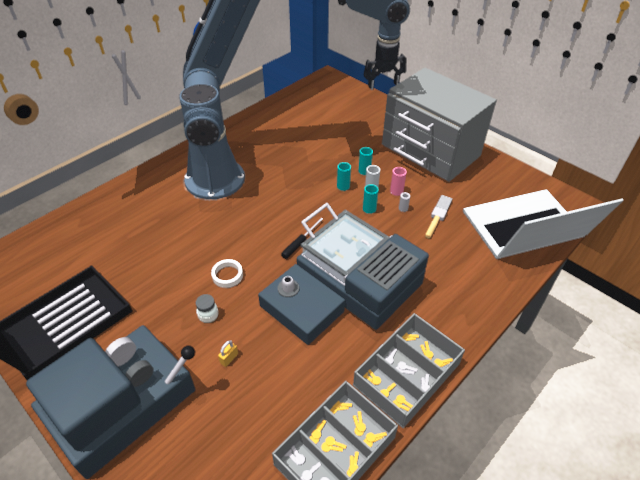

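View pics/side0.png

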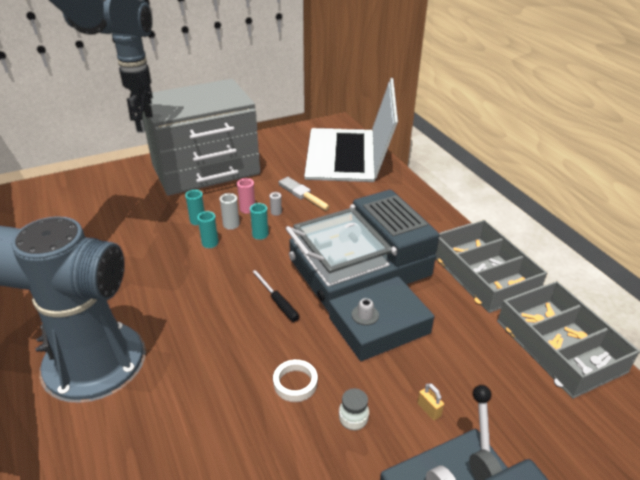

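The scene picture shows the three uprights and the look-alikes:
- Grey-silver tube at scene (373,178) / side (230,210), the tallest. This fits the sleeve.
- Small grey tube at scene (405,202) / side (275,204). This is the bush.
- Turquoise tubes at scene (344,176), (366,160), (371,198) and a pink one at (399,180). These are the look-alikes.
- The jar at scene (207,308).

The port is at scene (288,284) / side (366,308). I'll confirm with an enlarged crop.

```bash
python3 - <<'E'
from h import *
a=cv2.imread("pics/scene0.png")[140:220,325:425];b=cv2.imread("pics/side0.png")[170:250,180:290]
c=cv2.imread("pics/scene0.png")[260:320,245:345];d=cv2.imread("pics/side0.png")[280:340,310:420]
f=lambda x,w,h:cv2.resize(x,(w,h),interpolation=cv2.INTER_CUBIC)
o=np.vstack([np.hstack([f(a,400,320),f(b,400,320)]),np.hstack([f(c,400,240),f(d,400,240)])])
cv2.imwrite("pics/crop1.png",o)
# neutral bright mask of sleeve
for n,(u,v) in(("scene",(373,178)),("side",(230,210))):
    im=cv2.imread(f"pics/{n}0.png"); hsv=cv2.cvtColor(im,cv2.COLOR_BGR2HSV)
    m=((hsv[...,1]<60)&(hsv[...,2]>70)).astype(np.uint8)
    k,l,s,ce=cv2.connectedComponentsWithStats(m)
    for i in range(1,k):
        if s[i,4]>40 and abs(ce[i][0]-u)<60 and abs(ce[i][1]-v)<45: print(n,s[i],ce[i])
E
```

```text
scene [365 162  15  25 259] [372.41698842 174.45559846]
scene [399 192  11  20 178] [403.95505618 201.31460674]
side [219 193  21  36 572] [229.22727273 210.34090909]
side [269 192  13  23 237] [275.32911392 202.85654008]
```

View pics/crop1.png

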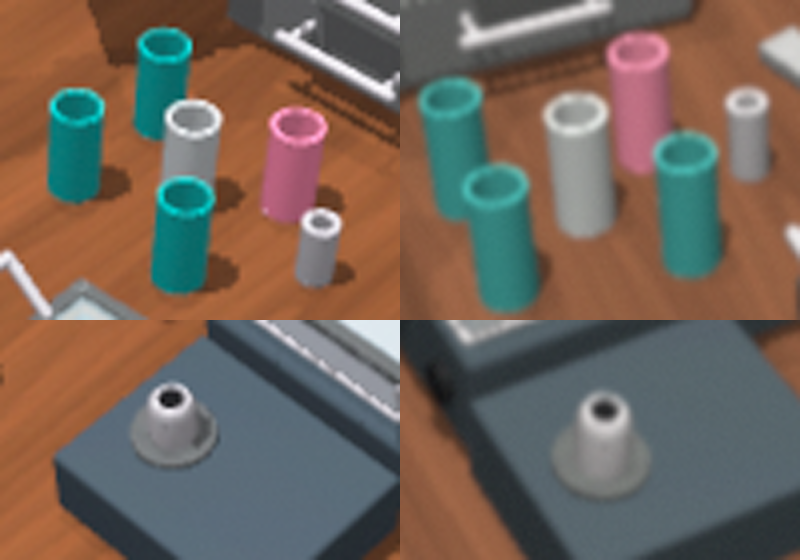

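The crop confirms it: the silver tube with its rim at scene (373,169) / side (228,198) is the sleeve. It is untinted and taller than the silver bush. The port's top is at scene (288,279) / side (366,302).

```bash
python3 - <<'E'
from h import *
S=manip.camera_model("scene");D=manip.camera_model("side")
sc=lambda x,y:(325+x/4-.5,140+y/4-.5); sd=lambda x,y:(180+(x-400)*.275-.5,170+y/4-.5)
for n,z,p,q in[("sleeve",.09,(193,118),(576,114)),("tA",.09,(77,107),(496,185)),("tB",.09,(165,47),(452,98)),("tC",.09,(185,195),(686,153)),("pink",.09,(298,128),(638,52)),("bush",.06,(321,222),(748,101))]:
    print(n,onz(S,*sc(*p),z).round(4),onz(D,*sd(*q),z).round(4))
print("port",onz(S,287.25,279,.1).round(4),onz(D,365.9,301.5,.1).round(4))
# handle tips, wing corners by eye
s0=lambda x,y:(245+x/4-.5,260+(y-320)/4-.5); s1=lambda x,y:(310+(x-400)*.275-.5,280+(y-320)/4-.5)
print("wing front-right corner",onz(S,*s0(57,462),.06).round(4))
print("wing front left", onz(S,*s0(208,342),.06).round(4),onz(D,*s1(472,403),.06).round(4))
# wing contour corners
for n,b in(("scene",(255,255,350,345)),("side",(320,270,440,360))):
    im=cv2.imread(f"pics/{n}0.png");x0,y0,x1,y1=b
    o=cv2.resize(im[y0:y1,x0:x1],None,fx=4,fy=4,interpolation=cv2.INTER_CUBIC);cv2.imwrite(f"pics/w_{n}.png",o)
a=cv2.imread("pics/scene0.png")[195:285,285:385];b=cv2.imread("pics/side0.png")[215:305,280:380]
cv2.imwrite("pics/crop2.png",np.hstack([cv2.resize(x,(400,360),interpolation=cv2.INTER_CUBIC) for x in(a,b)]))
E
```

```text
sleeve [0.4284 0.3456 0.09  ] [0.4289 0.3413 0.09  ]
tA [0.3493 0.2885 0.09  ] [0.3501 0.2864 0.09  ]
tB [0.3497 0.4017 0.09  ] [0.3498 0.3996 0.09  ]
tC [0.4856 0.2676 0.09  ] [0.4874 0.263  0.09  ]
pink [0.4994 0.3968 0.09  ] [0.4979 0.3958 0.09  ]
bush [0.5665 0.347  0.06  ] [0.5682 0.344  0.06  ]
port [ 0.5666 -0.1804  0.1   ] [ 0.5692 -0.1811  0.1   ]
wing front-right corner [ 0.5269 -0.2524  0.06  ]
wing front left [ 0.5248 -0.1061  0.06  ] [ 0.5176 -0.1075  0.06  ]
```

View pics/crop2.png

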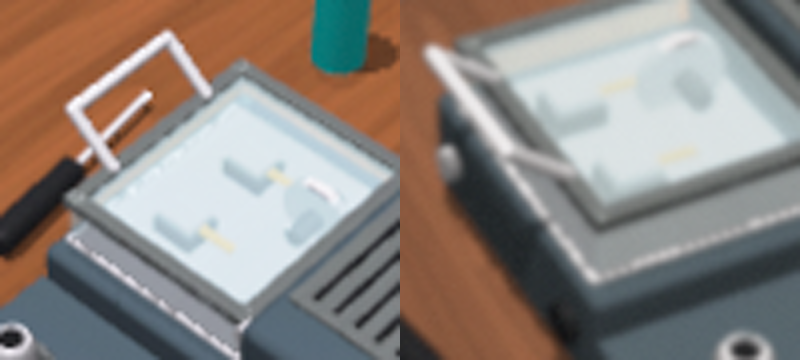

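The silver handle bar's ends are at scene (303,221), (327,204) and side (287,227), (307,253).

```bash
cat >> h.py <<'E'
def goto(p,ang,squ=None):
    """units for a move to TCP p, finger line at ang deg"""
    s=manip.sense();r=R.from_quat(s["tool_rot"]);d=r.inv().apply(np.array(p)-s["tcp_pos"])/.03
    y=r.apply([0,1,0]);a=np.degrees(np.arctan2(y[1],y[0]))
    t=-((ang-a+90)%180-90)/8
    print("tcp",s["tcp_pos"].round(4),"ang",a.round(2),"t",s["t"],"-> shift",d.round(3),"yaw",round(t,3))
E
python3 - <<'E'
from h import *
S=manip.camera_model("scene");D=manip.camera_model("side")
a=[onz(S,303,220.75,.165),onz(S,326.75,204,.165)];b=[onz(D,287.5,227,.165),onz(D,307.5,253.3,.165)]
print(np.round(a,4),np.round(b,4),[np.degrees(np.arctan2(-(p[1]-q[1])*0+ (q[0]-p[0]),-(q[1]-p[1]))) for p,q in (a,b[::-1])])
goto([.4287,.3435,.23],0)
print(manip.camera_model("wrist"))
E
```

```text
[[ 0.4864 -0.0386  0.165 ]
 [ 0.4875  0.0579  0.165 ]] [[ 0.4879  0.0583  0.165 ]
 [ 0.4901 -0.0495  0.165 ]] [np.float64(179.3287066296497), np.float64(-178.83080709049216)]
tcp [0.2781 0.5591 0.2306] ang 63.54 t 0.15 -> shift [-7.696 -4.197  0.023] yaw 7.943
{'fov_y': 66.72939660999698, 'cx': 319.9115577428387, 'cy': 241.77398869064243, 'origin': array([0.21962101, 0.58964092, 0.37428421]), 'orientation': array([-0.11365174, -0.06866265,  0.52151681,  0.84284574])}
```

Call:
drive_tool(
  motion=[
    [[85,-1.0,-0.5,0,1.0],[85,-2.0,-1.0,0,2.0],[85,-3.0,-1.6,0,3.0],[85,-4.0,-2.2,0,4.0],[85,-5.0,-2.8,0,5.0],[85,-6.0,-3.3,0,6.0],[85,-7.0,-3.8,0,7.0],[85,-7.7,-4.2,0,7.94],[85,-7.7,-4.2,0,7.94],[85,-7.7,-4.2,0,7.94]],
  ],
)

```text
t: 1.15
tcp_pos: [0.429, 0.3436, 0.2311]
tool_rot: [0.707, 0.707, -0.0, -0.0]
force: [-0.0, -0.1, -0.1]
finger_gap: 0.992
gripper_force: 0.0
```

```bash
python3 - <<'E'
from h import *
cm=manip.camera_model("wrist"); im=snap("wrist","wr1.png")
goto([.4287,.3435,.05],0)
print(cm["origin"],proj(cm,[.4287,.3435,.09]))
E
```

```text
tcp [0.4286 0.3441 0.2311] ang 0.1 t 1.2 -> shift [-0.022  0.009  6.038] yaw 0.012
[0.43003457 0.4108063  0.37483316] (np.float64(318.71656060404337), np.float64(228.92052007235915))
```

View pics/wr1.png

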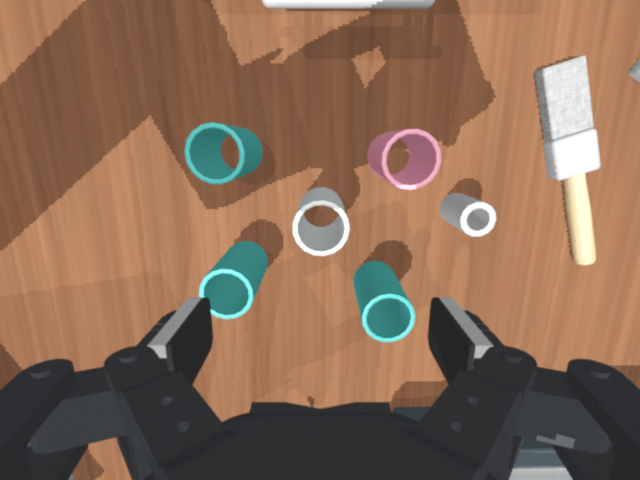

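The wrist view shows the sleeve's rim centred at (321,229), within 1 mm of the prediction. The fingers fit between the look-alikes on either side.

Call:
drive_tool(
  motion=[
    [[85,0,0.03,1.2,0],[85,0,0.03,2.4,0],[85,0,0.03,3.6,0],[85,0,0.03,4.8,0],[85,0,0.03,5.8,0],[85,0,0.03,6.2,0],[85,0,0.03,6.2,0]],
  ],
)

```text
t: 1.9
tcp_pos: [0.4284, 0.3441, 0.0438]
tool_rot: [0.706, 0.708, -0.002, -0.001]
force: [0.7, 0.7, -0.7]
finger_gap: 0.996
gripper_force: 0.0
```

Call:
drive_tool(
  motion=[
    [[30,0,0,0,0],[30,0,0,0,0],[30,0,0,0,0],[30,0,0,0,0],[30,0,0,0,0],[30,0,0,0,0],[30,0,0,0,0],[30,0,0,0,0]],
  ],
  squeeze=40,
)

```text
t: 2.7
tcp_pos: [0.4308, 0.3444, 0.0469]
tool_rot: [0.707, 0.707, 0.001, 0.0]
force: [-1.1, -0.3, 6.4]
finger_gap: 0.517
gripper_force: 42.0
```

Call:
drive_tool(
  motion=[
    [[30,0,0,-1.0,0],[30,0,0,-2.2,0],[30,0,0,-3.4,0],[30,0,0,-4.6,0],[30,0,0,-5.8,0],[30,0,0,-6.8,0],[30,0,0,-6.8,0],[30,0,0,-6.8,0]],
  ],
)

```text
t: 3.5
tcp_pos: [0.4297, 0.3436, 0.2497]
tool_rot: [0.707, 0.707, 0.0, 0.0]
force: [-0.4, 0.5, -1.7]
finger_gap: 0.52
gripper_force: 41.8
```

```bash
python3 - <<'E'
from h import *
goto([.568,-.12,.25],0)
print(manip.sense()["finger_gap"],manip.sense()["gripper_force"])
E
```

```text
tcp [0.4297 0.3436 0.2497] ang 0.02 t 3.5 -> shift [-1.5454e+01  4.6040e+00 -1.1000e-02] yaw 0.002
0.5199056247887007 41.7520452698227
```

Call:
drive_tool(
  motion=[
    [[30,-0.7,0.2,0,0],[30,-1.8,0.5,0,0],[30,-3.0,0.9,0,0],[30,-4.2,1.3,0,0],[30,-5.4,1.7,0,0],[30,-6.6,2.1,0,0],[30,-7.8,2.5,0,0],[30,-9.0,2.9,0,0],[30,-10.0,3.2,0,0],[30,-11.0,3.5,0,0]],
  ],
)

```text
t: 4.5
tcp_pos: [0.5338, 0.0125, 0.247]
tool_rot: [0.707, 0.707, -0.001, -0.002]
force: [0.2, 0.1, -1.6]
finger_gap: 0.523
gripper_force: 41.6
```

Call:
drive_tool(
  motion=[
    [[30,-1.0,0.2,0,0],[30,-2.0,0.4,0,0],[30,-3.2,0.6,0,0],[30,-4.4,0.8,0,0],[30,-5.6,1.0,0,0],[30,-6.8,1.1,0,0],[30,-8.0,1.1,0,0],[30,-9.0,1.1,0,0],[30,-9.45,1.1,0,0],[30,-9.45,1.1,0,0]],
  ],
)

```text
t: 5.5
tcp_pos: [0.5672, -0.2707, 0.2472]
tool_rot: [0.708, 0.706, -0.0, -0.002]
force: [-0.4, 1.3, -1.2]
finger_gap: 0.522
gripper_force: 41.7
```

```bash
python3 - <<'E'
from h import *
cm=manip.camera_model("wrist"); im=snap("wrist","wr2.png")
s=manip.sense();print(s["tcp_pos"],s["tool_rot"],s["finger_gap"],cm)
print(proj(cm,[.568,-.181,.1]),proj(cm,[.568,-.181,.064]))
E
```

```text
[ 0.5673288  -0.26901626  0.24759908] [ 7.07437276e-01  7.06773371e-01  9.68885977e-05 -1.97321210e-03] 0.5189529739141309 {'fov_y': 66.72939660999698, 'cx': 319.9115577428387, 'cy': 241.77398869064243, 'origin': array([ 0.56873315, -0.20378028,  0.39107792]), 'orientation': array([-0.13235859,  0.00172155, -0.00154054,  0.99119921])}
(np.float64(319.99321862314457), np.float64(111.37217353681865)) (np.float64(320.1113912363779), np.float64(114.8831469480011))
```

View pics/wr2.png

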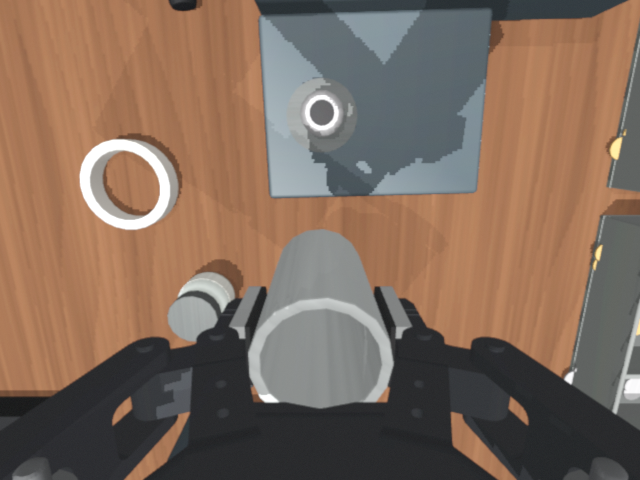

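The wrist view shows the port's top at (321,112), with (320,111) predicted. The held sleeve's rim spans columns 248–393, with its upper edge at row 297. The wing edges show the machine yawed by about +1.3 degrees.

```bash
python3 - <<'E'
from h import *
cm=manip.camera_model("wrist");s=manip.sense();t=s["tcp_pos"]
zr=t[2]+.09-.0455
print("port",onz(cm,321.3,112,.1))
p=onz(cm,320.5,297,zr);print("rim back",p,"sleeve y0-tcp",p[1]-.023-t[1])
for u in(248,393):print(onz(cm,u,355,zr)-t)
goto([.5686,-.1815,.175],1.3)
E
```

```text
port [ 0.56892732 -0.17956697  0.1       ]
rim back [ 0.56848314 -0.24599062  0.29209908] sleeve y0-tcp 2.564106536634414e-05
[-0.02126257  0.00369728  0.0445    ]
[0.02347488 0.00368651 0.0445    ]
tcp [ 0.5673 -0.269   0.2476] ang -0.05 t 5.55 -> shift [2.91  0.046 2.428] yaw -0.169
```

Call:
drive_tool(
  motion=[
    [[30,0.8,0,0,0],[30,1.6,0,0,-0.1],[30,2.4,0,0,-0.17],[30,2.96,0.02,0.5,-0.17],[30,2.96,0.02,1.3,-0.17],[30,2.96,0.02,2.1,-0.17],[30,2.96,0.02,2.75,-0.17],[30,2.96,0.02,2.75,-0.17],[30,2.96,0.02,2.75,-0.17]],
  ],
)

```text
t: 6.45
tcp_pos: [0.5686, -0.1792, 0.1668]
tool_rot: [0.698, 0.716, -0.0, -0.001]
force: [0.4, -0.4, -0.8]
finger_gap: 0.516
gripper_force: 41.6
```

```bash
python3 - <<'E'
from h import *
A=snap("scene","sc3.png")[235:315,240:340];B=snap("side","sd3.png")[235:335,305:430]
goto([.5678,-.1803,.125],1.3)
cv2.imwrite("pics/crop3.png",cv2.resize(np.hstack([A[:,:,::-1],cv2.resize(B,(100,80))[:,:,::-1]]),None,fx=4,fy=4,interpolation=cv2.INTER_CUBIC))
E
```

```text
tcp [ 0.5696 -0.1804  0.1681] ang 1.44 t 6.55 -> shift [ 0.005 -0.061  1.435] yaw 0.017
```

View pics/crop3.png

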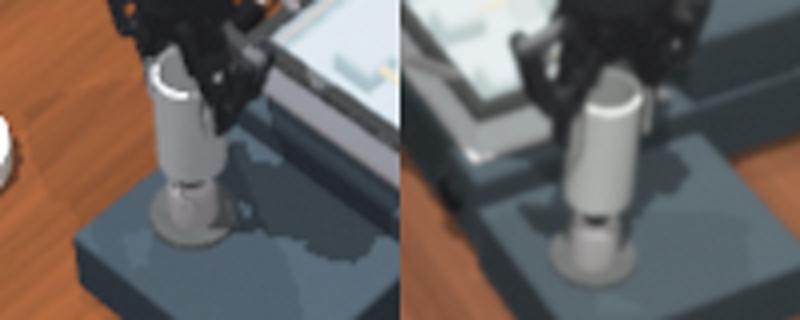

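Both views show the sleeve's lower rim just above the spigot, coaxial to within 1–2 mm.

Call:
drive_tool(
  motion=[
    [[30,0,-0.03,0.3,0],[30,0,-0.03,0.6,0],[30,0,-0.03,0.8,0],[30,0,-0.03,1.0,0],[30,0,-0.03,1.1,0],[30,0,-0.03,1.1,0],[30,0,-0.03,1.1,0]],
  ],
)

```text
t: 7.25
tcp_pos: [0.568, -0.181, 0.1338]
tool_rot: [0.699, 0.716, 0.0, 0.0]
force: [-0.1, -0.7, -2.1]
finger_gap: 0.519
gripper_force: 41.6
```

Call:
drive_tool(
  motion=[
    [[30,0,0,0.15,0],[30,0,0,0.3,0],[30,0,0,0.45,0],[30,0,0,0.6,0],[30,0,0,0.7,0],[30,0,0,0.8,0],[30,0,0,0.85,0],[30,0,0,0.85,0]],
  ],
)

```text
t: 8.05
tcp_pos: [0.5677, -0.1809, 0.1109]
tool_rot: [0.698, 0.716, -0.0, 0.0]
force: [-5.4, 1.9, 14.5]
finger_gap: 0.52
gripper_force: 43.1
```

Call:
drive_tool(
  motion=[
    [[30,0,0,0.05,0],[30,0,0,0.05,0],[60,0,0,0,0],[75,0,0,0,0],[85,0,0,0,0],[85,0,0,0,0],[85,0,0,0,0],[85,0,0,0,0]],
  ],
)

```text
t: 8.85
tcp_pos: [0.5678, -0.1808, 0.1079]
tool_rot: [0.699, 0.716, -0.0, -0.0]
force: [0.3, -0.3, -0.2]
finger_gap: 0.996
gripper_force: 0.0
```

Call:
drive_tool(
  motion=[
    [[85,0,0,-0.5,0],[85,0,0,-1.2,0],[85,0,0,-2.2,0],[85,0,0,-3.4,0],[85,0,0,-4.6,0],[85,0,0,-5.0,0],[85,0,0,-5.0,0]],
  ],
)

```text
t: 9.55
tcp_pos: [0.569, -0.1814, 0.2603]
tool_rot: [0.699, 0.716, 0.001, 0.002]
force: [-0.3, 0.6, -1.3]
finger_gap: 0.994
gripper_force: 0.0
```

```bash
python3 - <<'E'
from h import *
A=snap("scene","sc4.png")[195:315,240:340];B=snap("side","sd4.png")[215:335,275:375]
goto([.489,.0075,.26],1.3)
for n in ("scene","side"):
    cm=manip.camera_model(n)
    print(n,[np.round(proj(cm,p),1) for p in([.5685,-.1805,.154],[.489,.0075,.165])])
cv2.imwrite("pics/crop4.png",cv2.resize(np.hstack([A[:,:,::-1],B[:,:,::-1]]),None,fx=4,fy=4,interpolation=cv2.INTER_CUBIC))
E
```

```text
tcp [ 0.567  -0.1804  0.257 ] ang 1.38 t 9.65 -> shift [ 6.325 -2.45  -0.088] yaw 0.01
scene [array([286.9, 266.7]), array([315., 213.])]
side [array([367. , 283.1]), array([296.7, 239. ])]
```

View pics/crop4.png

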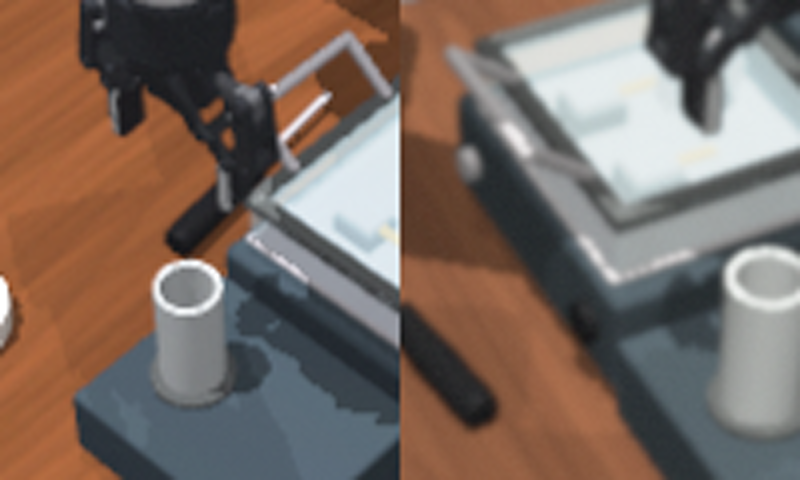

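The sleeve sits home on the shoulder: its rim is at scene (287,267), matching the prediction for z = 0.154. The handle bar is intact, with its middle at about scene (315,213). I'm moving above the handle.

Call:
drive_tool(
  motion=[
    [[60,1.0,-0.4,0,0],[50,2.2,-0.8,0,0],[45,3.4,-1.3,0,0],[45,4.6,-1.8,0,0],[45,5.6,-2.2,0,0],[45,6.3,-2.45,0,0],[45,6.3,-2.45,0.5,0],[45,6.3,-2.45,0.7,0],[45,6.3,-2.45,0.7,0]],
  ],
)

```text
t: 10.55
tcp_pos: [0.4884, 0.0065, 0.2351]
tool_rot: [0.699, 0.716, -0.002, -0.002]
force: [0.4, -0.4, 0.3]
finger_gap: 0.52
gripper_force: 0.0
```

```bash
python3 - <<'E'
from h import *
cm=manip.camera_model("wrist");im=snap("wrist","wr5.png")
goto([.489,.0075,.146],1.3);print(manip.sense()["finger_gap"])
print(proj(cm,[.489,.0075,.165]),proj(cm,[.4901,-.0425,.165]),proj(cm,[.4879,.0575,.165]))
E
```

```text
tcp [0.4892 0.0061 0.2359] ang 1.35 t 10.6 -> shift [0.044 0.004 2.996] yaw 0.006
0.5264729294737583
(np.float64(320.21244050757673), np.float64(253.89123693021475)) (np.float64(320.13237702549156), np.float64(327.4548059715161)) (np.float64(320.3025143970931), np.float64(171.12995029014348))
```

View pics/wr5.png

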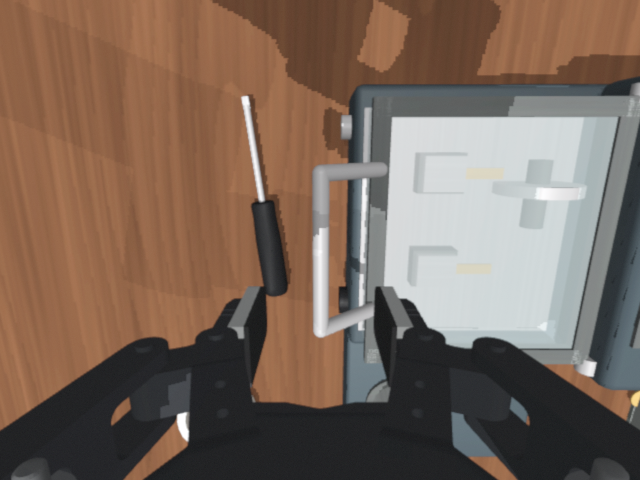

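The handle bar lies at column 321, rows 170–330, exactly as predicted. Now I descend and pinch.

Call:
drive_tool(
  motion=[
    [[45,0,0,0.8,0],[45,0,0,1.6,0],[45,0,0,2.4,0],[45,0,0,2.9,0],[45,0,0,2.97,0],[45,0,0,2.97,0]],
  ],
)

```text
t: 11.2
tcp_pos: [0.4901, 0.0058, 0.148]
tool_rot: [0.699, 0.715, -0.0, -0.0]
force: [0.6, 0.1, -0.3]
finger_gap: 0.528
gripper_force: 0.0
```

Call:
drive_tool(
  motion=[
    [[0,0,0,0,0],[0,0,0,0,0],[0,0,0,0,0],[0,0,0,0,0],[0,0,0,0,0],[0,0,0,0,0],[0,0,0,0,0],[0,0,0,0,0]],
  ],
  squeeze=50,
)

```text
t: 12.0
tcp_pos: [0.4882, 0.0061, 0.1484]
tool_rot: [0.698, 0.716, -0.001, -0.001]
force: [-4.8, -3.4, 2.4]
finger_gap: 0.092
gripper_force: 48.8
```

Call:
drive_tool(
  motion=[
    [[0,0,0.04,-0.3,0],[0,0,0.13,-0.59,0],[0,0,0.22,-0.88,0],[0,0,0.31,-1.17,0],[0,0,0.42,-1.45,0],[0,0,0.53,-1.73,0],[0,0,0.81,-2.27,0],[0,0,1.13,-2.78,0],[0,0,1.13,-2.78,0]],
  ],
)

```text
t: 12.9
tcp_pos: [0.5213, 0.0069, 0.2338]
tool_rot: [0.698, 0.716, -0.003, -0.002]
force: [-9.9, -3.8, 4.6]
finger_gap: 0.094
gripper_force: 49.0
```

Call:
drive_tool(
  motion=[
    [[0,0,0.17,-0.25,0],[0,0,0.36,-0.48,0],[0,0,0.56,-0.71,0],[0,0,0.77,-0.93,0],[0,0,1.21,-1.34,0],[0,0,1.69,-1.71,0],[0,0,1.95,-1.88,0],[0,0,2.2,-2.04,0],[0,0,2.2,-2.04,0],[0,0,2.2,-2.04,0]],
  ],
)

```text
t: 13.9
tcp_pos: [0.5871, 0.0086, 0.2968]
tool_rot: [0.698, 0.716, -0.002, -0.001]
force: [-11.9, -1.9, 15.0]
finger_gap: 0.092
gripper_force: 50.6
```

```bash
python3 - <<'E'
from h import *
A=snap("scene","sc6.png")[170:320,225:425];B=snap("side","sd6.png")[170:320,260:460]
s=manip.sense();p=s["tcp_pos"];print(s["t"],p,s["force"],s["finger_gap"],s["gripper_force"])
z=p[2]+.018;print("guard deg",170.31-np.degrees(np.arctan2(z-.130,p[0]-.694)), np.hypot(z-.13,p[0]-.694))
cv2.imwrite("pics/crop6.png",cv2.resize(np.hstack([A[:,:,::-1],B[:,:,::-1]]),None,fx=2,fy=2,interpolation=cv2.INTER_CUBIC))
E
```

```text
14.0 [0.58691552 0.00854804 0.29667707] [-12.81437473  -2.05343507  14.9721542 ] 0.09255312454494545 50.5773800611496
guard deg 50.20281837346802 0.21347765126528065
```

View pics/crop6.png

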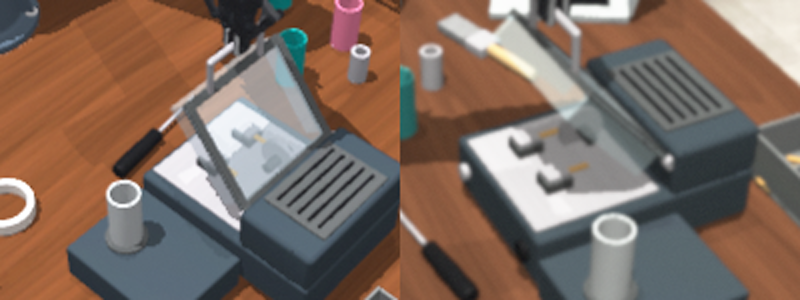

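The picture shows the guard held open at about 50 degrees and the sleeve still upright on its port. I'll hold briefly, then hand in.

Call:
drive_tool(
  motion=[
    [[0,0,0,0,0],[0,0,0,0,0],[0,0,0,0,0],[0,0,0,0,0],[0,0,0,0,0]],
  ],
)

```text
t: 14.5
tcp_pos: [0.5868, 0.0085, 0.2966]
tool_rot: [0.698, 0.716, -0.002, -0.001]
force: [-12.1, -2.9, 13.5]
finger_gap: 0.094
gripper_force: 50.6
```

```bash
python3 -c "
from station import manip
s=manip.sense();print(s['tcp_pos'],s['force'],s['gripper_force']);print(manip.sign_off())"
```

```text
[0.58682537 0.00853696 0.29664541] [-12.08410179  -2.88850548  13.5224216 ] 50.56948900222778
the job is handed in; nothing more can be done
None
```

I pushed the sleeve home on the dust port and released it, then lifted the guard to about 50 degrees; the gripper was still holding it when I handed the job in at 14.5 s, and no verdict came back.

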